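# Set out a canned-food lot for its release check

## Task

Set out this lot for its release check, working from the back forwards. First seat the orange lot plate flat and square in the pocket of the plate holder; then stack every carton that is there squarely into one column on the grey mat, midway between the two canisters and in line with them, long sides along the line from one canister to the other; last, stand each can upright straight in front of its own partner (blue can: blue canister, green can: green canister, white can: plate holder), on the robot's side, centred on it, with a gap of 4 cm between the two. Do not move the other things on the table.

Things in the scene. Friction and masses are not known exactly. Their poses are not given: they have to be found in the camera images.
- plate: lot plate: flat orange block 110 x 80 x 14 mm (x, y, z) with a black grip rib on top along its x axis, 64 mm long, 16 mm wide, 22 mm high (from 14 to 36 mm above the underside), 0.25 kg. Origin: centre of its underside. Either way round is the same. Starts flat on the table at the left, beyond the end of the yellow strip
- holder: plate holder, fixed: flat aluminium tray 120 mm (x) x 150 mm (y), origin at the centre of its underside on the table; x points away from the robot, so its front is its -x side. A dark rim stands round a rectangular pocket, centred, 84 mm (x) x 114 mm (y): the plate's long side goes along the holder's y with 2 mm clearance each side. Pocket floor 8 mm, rim 20 mm above the table
- mat: grey staging mat, fixed: a flat marked area of the table 200 mm (x) x 390 mm (y), level with the table. Origin: its centre; x points away from the robot (front is -x), y to the left. The two canisters stand on it, centred 55 mm behind its centre (x = +55 mm) and 145 mm to either side (y = +145 and -145 mm); which is on which side varies
- canister_blue: steel canister with blue lid and band, fixed on the mat, 70 mm diameter, 130 mm tall. Origin: centre of its underside, at table height; its axes are parallel to the mat's, front is -x
- canister_green: steel canister with green lid and band, fixed on the mat, otherwise the same as the blue one
- strip: yellow strip, fixed, a flat marked area of the table 100 mm (x) x 700 mm (y), level with the table, on the robot's side; origin at its centre. Cartons and cans start on it in one row along y, 115 mm apart, in mixed order
- carton_1: brown closed cardboard carton with a white band of tape along the middle of its long side, 96 x 62 x 45 mm (x, y, z), 0.25 kg; identical to the other cartons. Origin: centre of its underside; x along its long side, z up. It starts on the yellow strip, long side along the strip. May be absent (two or three of the three cartons are there)
- carton_2: brown closed cardboard carton with a white band of tape along the middle of its long side, 96 x 62 x 45 mm (x, y, z), 0.25 kg; identical to the other cartons. Origin: centre of its underside; x along its long side, z up. It starts on the yellow strip, long side along the strip. May be absent (two or three of the three cartons are there)
- carton_3: brown closed cardboard carton with a white band of tape along the middle of its long side, 96 x 62 x 45 mm (x, y, z), 0.25 kg; identical to the other cartons. Origin: centre of its underside; x along its long side, z up. It starts on the yellow strip, long side along the strip. May be absent (two or three of the three cartons are there)
- can_blue: round closed can, blue lid and blue band round an amber body, 62 mm diameter, 70 mm tall, 0.3 kg, heavier towards its foot. Origin: centre of its underside, z up (its yaw means nothing). Starts upright on the yellow strip; belongs in front of the blue canister. May be absent (two or three of the three cans are there)
- can_green: round closed can, green lid and green band round an amber body, 62 mm diameter, 70 mm tall, 0.3 kg, heavier towards its foot. Origin: centre of its underside, z up (its yaw means nothing). Starts upright on the yellow strip; belongs in front of the green canister. May be absent (two or three of the three cans are there)
- can_white: round closed can, white lid and white band round an amber body, 62 mm diameter, 70 mm tall, 0.3 kg, heavier towards its foot. Origin: centre of its underside, z up (its yaw means nothing). Starts upright on the yellow strip; belongs in front of the plate holder. May be absent (two or three of the three cans are there)
- jar_red: bystander: glass jar with red cap, 60 mm diameter, 110 mm tall, between the holder and the mat; origin at its underside
- tape: bystander: yellow tape roll lying flat, 100 mm diameter, 48 mm high, front left near the robot
- scraper: bystander: flat spatula lying at the front right near the robot
- mug: bystander: white mug, 80 mm diameter, 90 mm tall, behind the holder
- tin: bystander: flat steel tin 100 x 60 x 30 mm, left of the mat
- brush: bystander: brush lying on the table between the robot and the yellow strip
Not all that is in view belongs to the job. Leave any pink look-alike of the can_white alone.

How it is judged:
By the outcome, as a careful person would: the job done as asked, in the order asked, and still so for the second after the job is handed in, with the robot touching nothing.
Of carton_1, carton_2, carton_3 only 2 to 3 are there at a start; the rules pass over those that are not, and their reading is None.
Of can_blue, can_green, can_white only 2 to 3 are there at a start; the rules pass over those that are not, and their reading is None.
At some moment in a run one of can_blue, can_green, can_white may be knocked a few centimetres aside while the robot is not near it.
It also fails if it takes over 210 s, if anything falls off the work surface, if the arm or the gripper's body presses on something with over 40 N, if the wrist force passes 120 N, or if a joint passes its speed limit or range.

## Robot

A 6-joint arm with a two-finger parallel gripper is mounted at the origin on the work surface. World frame = base frame: x ahead of the robot, y to its left, z up, the work surface at z = 0. Lengths are in m, angles in degrees, forces in N, time in s.
With the tool pointing down it reaches from about 0.35 to 0.8 m from the base axis. Payload 7.3 kg.
Tool frame: the origin (TCP) lies midway between the tips of the shut fingers; the grasp point (between the pads) lies 19 mm behind it; z points along the fingers, y is the line along which they close (so a half turn about z gives the same grasp; the last joint's range is limited). The gripper opens to 85 mm and grips with 20 to 120 N. Pads are 22 mm wide; open, the fingers measure 114 mm over their backs; the gripper's body (76 mm by 85 mm) begins 54 mm behind the grasp point. The pads swing forward as they close: fully open they stand 13 mm farther back than shut.
Start: joints at [57.582, 19.595, 87.324, -0, 73.075, -8.365], TCP at [0.214, 0.479, 0.231] pointing down, gripper open.
Joint ranges: [-145.02, 145.02], [-44.19, 115.74], [2.07, 154.8], [-57.11, 237.11], [16.16, 152.29], [-177.93, 177.93]. Speed limits (degrees/s): [147.25, 147.25, 180, 180, 180, 180].

## Interface

Orientations are given as a 3x3 rotation matrix whose columns are the frame's x, y, z axes.
In Python, from workcell import move_to, movel, movej, set_gripper, dwell, inverse_kinematics, read_state, read_camera, camera_model, Unreachable, finish_job, search_frame, regions_of, place_of gives the robot as it stands. Calls block until the motion is done:
- move_to(position, orientation): joint-space move of the TCP to a pose.
- movel(position, rate=0.15, attitude=None): straight line of the TCP; attitude=None keeps the orientation; rate is the mean speed in m/s.
- movej(angles): joint-space move.
- set_gripper(opening, strength=None): finger opening in m; strength is the grip in N (None keeps the last); returns when the fingers have stopped.
- dwell(seconds).
- inverse_kinematics(position, orientation): joint angles nearest the present ones, or None.
- read_state(): the state.
- read_camera(name): name is "scene" or "top" or "wrist"; returns the picture (400x640x3 uint8, blue, green, red); there is no depth.
- camera_model(name): a dict with "fovy" (degrees; the focal length in pixels is half the picture's height over the tangent of half this angle, whatever the lens; pixels are square), "cx", "cy" (the principal point, pixels), "R" (3x3) and "t" (3): a world point X has camera coordinates R X + t. Camera axes: x right, y down, z forward; pixel columns grow to the right and rows downward; lengths in m; the calibration is good to about 2 mm. A picture is of the moment at which its call begins: read the wrist's pose just before it. camera_model takes no time and is no camera call; for the wrist camera it gives the pose at the moment of the call.
A pose or a line that the arm cannot do raises Unreachable and nothing moves.
- finish_job(): hands the job in; it is judged then, once.
Trained networks look in the newest picture that a camera, given by its name, has taken for a name from the list of things; names that differ only in an ending like _2 or _b are one class to them, and where a whole thing is asked for, a point or a joint stands for the part that bears it (a point fixed in the world has none). Each returns a list of dicts, best first, with "score" (0 to 1); they miss things now and then, are a little off and sometimes report something else, mostly with a low value. They report only what shows in the picture. A call takes as long as a camera call. They do not tell look-alikes from the thing itself.
- search_frame(camera, thing): "location" ([x, y, z] in m, in world coordinates, good to about 4 mm: the middle of the surface that is visible of it).
- regions_of(camera, thing): "pixels" (400x640 bool, what is visible of it).
- place_of(camera, thing): "location" ([x, y, z] in m, in world coordinates, good to about 4 mm: a listed point, or the origin of a listed thing).
The state is a dict: "t": time; "joint_positions": joint angles; "joint_vel": joint speeds; "joint_efforts": joint torques, N m; "tcp_pos": TCP position; "tool_rot": TCP orientation; "wrist_force": force on the tool from outside, world axes, zero at the start; "ft_torque": the same for the moment, N m; "grip_width": finger opening in m; "grasp_force": force on a finger pad.
Only numpy, scipy, OpenCV 4.12 (cv2) and the standard library are available. Lean on these libraries where they do the work, as an engineer would, in place of code of your own. Each camera call takes 0.05 s, during which the arm holds its last target. There are 200 camera calls.

## Working session

There is one attempt and no reset: what is moved stays moved. The work goes in short steps, each a Python script; the robot and the scene stay as the last script left them, time stands still between calls to the robot, and variables do not carry over. Pictures are saved under pics/ and viewed, at most 14 in all, crops included, and the job is handed in when it is done.

```bash
ls; mkdir -p pics; cat > h.py <<'E'
import numpy as np, cv2
from workcell import *
def snap(n,f):
    im=read_camera(n); cv2.imwrite('pics/'+f,im); return im
E
python3 - <<'E'
from h import *
np.set_printoptions(precision=4,suppress=True)
s=read_state(); print(s['t'],s['tcp_pos'],s['tool_rot'],s['grip_width'])
for n in('scene','top','wrist'):
    snap(n,n+'0.png'); m=camera_model(n); print(n,m)
for n in('top','scene'):
  for th in ['plate','holder','mat','canister_blue','canister_green','strip','carton_1','can_blue','can_green','can_white','jar_red','mug','tin','tape','brush','scraper']:
    print(n,th,[(np.round(d['location'],3).tolist(),round(d['score'],2)) for d in place_of(n,th)])
print(read_state()['t'])
E
```

```text
pics
0.0 [0.2137 0.4791 0.2307] [[-0.9132  0.4076 -0.0008]
 [ 0.4076  0.9132 -0.0013]
 [ 0.0002 -0.0015 -1.    ]] 0.08567828436329297
scene {'fovy': 56.92904374671778, 'cx': 322.3191508096416, 'cy': 194.1516192183637, 'R': array([[-0.0006,  0.9999, -0.0138],
       [ 0.6338, -0.0103, -0.7734],
       [-0.7735, -0.0093, -0.6338]]), 't': array([-0.0608, -0.2937,  1.457 ])}
top {'fovy': 52.16952917983241, 'cx': 324.3942985386506, 'cy': 199.51732488895678, 'R': array([[ 0.0117, -0.9999,  0.0068],
       [-0.9928, -0.0124, -0.1193],
       [ 0.1193, -0.0054, -0.9928]]), 't': array([0.0725, 0.5041, 1.0863])}
wrist {'fovy': 66.41431529627748, 'cx': 317.8910490385243, 'cy': 200.08437958064388, 'R': array([[ 0.4073,  0.9133, -0.0017],
       [ 0.8778, -0.3909,  0.277 ],
       [ 0.2523, -0.1143, -0.9609]]), 't': array([-0.5246, -0.0368,  0.3784])}
top plate [([0.576, 0.41, 0.0], 0.77)]
top holder [([0.523, -0.364, -0.004], 0.86), ([0.269, 0.389, 0.003], 0.55)]
top mat [([0.638, 0.094, 0.002], 0.66)]
top canister_blue [([0.688, 0.237, -0.0], 0.57), ([0.633, 0.09, 0.002], 0.5), ([0.524, -0.365,
[... 1156 characters left out ...]
3, 0.001], 0.68)]
scene carton_1 [([0.438, 0.014, -0.002], 0.93), ([0.434, -0.101, 0.002], 0.85), ([0.442, -0.22, 0.002], 0.61)]
scene can_blue []
scene can_green [([0.436, 0.125, 0.003], 0.66)]
scene can_white [([0.447, 0.353, -0.001], 0.96), ([0.432, 0.533, -0.0], 0.91)]
scene jar_red [([0.684, -0.231, -0.001], 0.85), ([0.435, -0.099, 0.001], 0.69), ([0.443, 0.071, 0.001], 0.53)]
scene mug [([0.694, -0.371, 0.001], 0.97), ([0.44, 0.071, -0.001], 0.16)]
scene tin [([0.679, 0.389, -0.0], 0.85)]
scene tape [([0.27, 0.387, 0.002], 0.59)]
scene brush [([0.352, 0.117, -0.001], 0.9), ([0.445, 0.354, 0.005], 0.7), ([0.432, -0.102, 0.003], 0.39)]
scene scraper [([0.294, -0.227, -0.002], 0.71)]
1.75
```

View pics/top0.png

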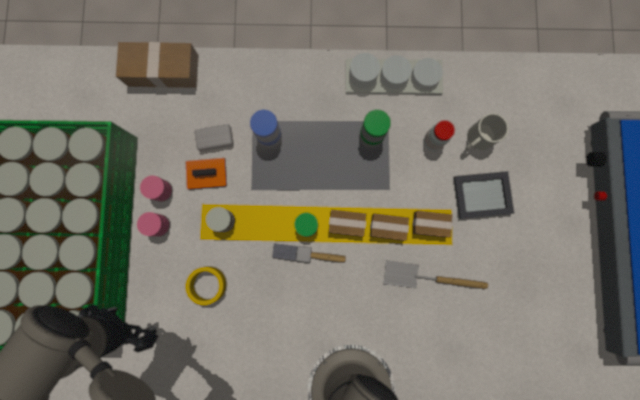

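View pics/scene0.png

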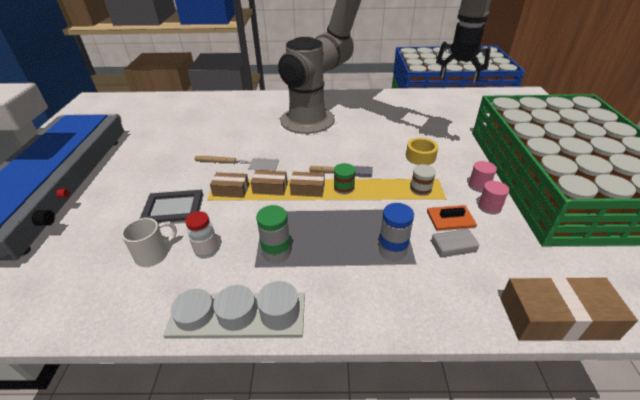

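The top view shows the white can at (219,221), green can (306,225) and cartons at (348,224), (390,228), (434,224). It also shows the orange plate (206,173), holder (483,195), blue canister (265,125) and green canister (376,123). There is no blue can, and two pink look-alikes stand at (153,188) and (152,224). The scene view agrees with this. Next is a wrist-camera survey.

```bash
cat >> h.py <<'E'
np.set_printoptions(precision=4,suppress=True)
R0=np.diag([-1.,1,-1])
def Rz(deg):  # tool down, tool x towards robot turned by deg about world z
    a=np.radians(deg); return np.array([[np.cos(a),-np.sin(a),0],[np.sin(a),np.cos(a),0],[0,0,1]])@R0
def K(m):
    f=200/np.tan(np.radians(m['fovy']/2)); return np.array([[f,0,m['cx']],[0,f,m['cy']],[0,0,1]])
def proj(m,X):
    c=K(m)@(m['R']@np.asarray(X,float)+m['t']); return c[:2]/c[2]
def rectify(im,m,h,x0,x1,y0,y1,s=0.0005):
    # output: col -> y decreasing (left = +y), row -> x decreasing (up = far)
    R,t=m['R'],m['t']
    P=K(m)@np.column_stack([R[:,0],R[:,1],R[:,2]*h+t])
    A=np.array([[0,-s,x1],[-s,0,y1],[0,0,1]])
    return cv2.warpPerspective(im,P@A,(int((y1-y0)/s),int((x1-x0)/s)),flags=cv2.INTER_LINEAR|cv2.WARP_INVERSE_MAP)
def look(f=None):
    m=camera_model('wrist'); im=read_camera('wrist')
    if f: cv2.imwrite('pics/'+f+'.png',im); np.savez('pics/'+f+'.npz',im=im,**m)
    return im,m
def load(f):
    d=np.load('pics/'+f+'.npz'); m={k:d[k] for k in('fovy','cx','cy','R','t')}; return d['im'],m
def ray(m,p):
    d=m['R'].T@np.linalg.solve(K(m),[p[0],p[1],1.]); return -m['R'].T@m['t'],d/np.linalg.norm(d)
def tri(ms,ps):
    A=np.zeros((3,3));b=np.zeros(3)
    for m,p in zip(ms,ps):
        c,d=ray(m,p);M=np.eye(3)-np.outer(d,d);A+=M;b+=M@c
    return np.linalg.solve(A,b)
E
python3 - <<'E'
from h import *
for i,(x,y) in enumerate([(.45,.40),(.47,.22),(.47,.02),(.45,-.2),(.45,-.36)]):
    move_to([x,y,.25],R0); dwell(.2); look(f'w{i}')
    for th in ['plate','holder','carton_1','can_blue','can_green','can_white','canister_blue','canister_green','mat']:
        for d in place_of('wrist',th)[:3]:
            if d['score']>.5: print(i,th,np.round(d['location'],3),round(d['score'],2))
print(read_state()['t'])
a=[load(f'w{i}')[0] for i in range(5)]
g=np.vstack([np.hstack([a[0],a[1]]),np.hstack([a[2],a[4]])]); cv2.imwrite('pics/g.png',cv2.resize(g,(800,500),interpolation=cv2.INTER_AREA))
E
```

```text
0 plate [ 0.575  0.411 -0.002] 0.87
0 carton_1 [0.441 0.018 0.002] 0.59
0 can_green [0.437 0.125 0.001] 0.57
0 can_white [ 0.431  0.538 -0.005] 0.9
0 can_white [0.532 0.531 0.   ] 0.9
0 can_white [0.449 0.354 0.   ] 0.58
0 canister_blue [0.686 0.234 0.005] 0.58
0 canister_green [ 0.693 -0.06  -0.003] 0.88
0 mat [0.64  0.09  0.001] 0.93
1 plate [ 0.576  0.409 -0.003] 0.92
1 carton_1 [0.44  0.021 0.001] 0.9
1 carton_1 [ 0.433 -0.097 -0.001] 0.62
1 can_green [0.437 0.126 0.   ] 0.59
1 can_white [0.529 0.531 0.001] 0.94
1 can_white [ 0.43   0.537 -0.005] 0.63
1 can_white [ 0.449  0.355 -0.001] 0.56
1 canister_blue [0.685 0.236 0.003] 0.79
1 canister_blue [ 0.435  0.125 -0.001] 0.74
1 canister_green [ 0.692 -0.058  0.   ] 0.57
1 mat [0.639 0.09  0.003] 0.73
2 plate [ 0.576  0.411 -0.001] 0.9
2 plate [0.358 0.117 0.004] 0.69
2 carton_1 [ 0.437 -0.216 -0.001] 0.97
2 carton_1 [0.443 0.016 0.002] 0.81
2 carton_1 [ 0.682 -0.233 -0.003] 0.73
2 can_green [0.437 0.127 0.005] 0.8
2 can_white [0.449 0.354 0.002] 0.97
2 canister_green [ 0.691 -0.057 -0.001] 0.73
2 mat [ 0.64   0.094 -0.001] 0.56
3 plate [ 0.683  0.235 -0.   ] 0.67
3 holder [ 0.527 -0.365  0.005] 0.68
3 carton_1 [0.438 0.018 0.001] 0.87
3 carton_1 [ 0.439 -0.214  0.001] 0.74
3 carton_1 [ 0.698 -0.368  0.001] 0.63
3 can_green [0.435 0.124 0.002] 0.94
3 canister_blue [0.685 0.24  0.001] 0.63
3 canister_green [ 0.692 -0.054 -0.005] 0.88
3 mat [0.638 0.089 0.004] 0.66
4 holder [ 0.532 -0.366  0.003] 0.72
4 carton_1 [0.44  0.02  0.001] 0.98
4 carton_1 [ 0.433 -0.101  0.   ] 0.7
4 carton_1 [ 0.441 -0.216  0.002] 0.63
4 canister_green [ 0.692 -0.057 -0.002] 0.6
4 mat [0.642 0.093 0.   ] 0.97
4 mat [ 0.434 -0.097  0.001] 0.61
9.3667
```

View pics/g.png

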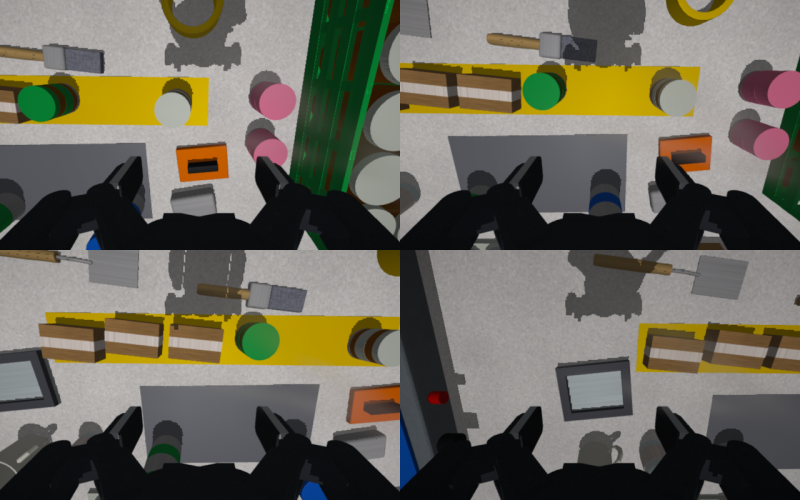

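The wrist views are upside down (the robot is at the top). They show the plate clear of its neighbours, the holder empty and slightly turned, and three cartons slightly yawed in the row. I'll rectify onto the top planes and measure yaw and heights.

```bash
python3 - <<'E'
from h import *
def rect(mask,x1,y1,s=.0005):
    c=max(cv2.findContours(mask.astype(np.uint8),cv2.RETR_EXTERNAL,cv2.CHAIN_APPROX_NONE)[0],key=cv2.contourArea)
    hull=cv2.convexHull(c); r=cv2.minAreaRect(hull); (u,v),(w,h),a=r
    return x1-v*s,y1-u*s,w*s*1e3,h*s*1e3,a
tiles=[]
# heights: stereo sweep by matching rectified patches between two views
def height(f1,f2,x,y,r):
    best=[]
    for h in np.arange(-.01,.16,.002):
        a,b=[cv2.GaussianBlur(rectify(*load(f),h,x-r,x+r,y-r,y+r,.001),(3,3),0).astype(float) for f in(f1,f2)]
        a-=a.mean((0,1));b-=b.mean((0,1))
        best.append((h,(a*b).sum()/np.sqrt((a*a).sum()*(b*b).sum())))
    best.sort(key=lambda q:-q[1]); return [(round(h,3),round(float(c),3)) for h,c in best[:3]]
for n,f1,f2,x,y,r in [('rib','w0','w1',.576,.41,.03),('can_white','w0','w1',.448,.354,.035),('can_green','w1','w2',.436,.126,.035),('c1','w2','w3',.441,.018,.03),('c2','w2','w3',.433,-.098,.03),('c3','w3','w4',.44,-.216,.03),('holder','w3','w4',.528,-.366,.055),('mat','w1','w2',.56,.09,.06)]:
    print(n,height(f1,f2,x,y,r))
def tile(f,h,x,y,r=.1):
    t=rectify(*load(f),h,x-r,x+r,y-r,y+r); tiles.append(cv2.resize(t,(260,260),interpolation=cv2.INTER_AREA)); return t
for f in('w0','w1'):
    t=tile(f,.014,.576,.41); hsv=cv2.cvtColor(t,cv2.COLOR_BGR2HSV)
    for vmin in(60,150,190): print('plate',f,vmin,rect((hsv[...,0]<16)&(hsv[...,1]>170)&(hsv[...,2]>vmin),.676,.51))
for f in('w3','w4'):
    t=tile(f,.02,.525,-.366); g=cv2.cvtColor(t,cv2.COLOR_BGR2GRAY); print('holder',f,rect(g<90,.625,-.266))
    p=rectify(*load(f),.008,.425,.625,-.466,-.266); p=cv2.cvtColor(p,cv2.COLOR_BGR2GRAY)>130
    p[:80]=0;p[-80:]=0;p[:,:60]=0;p[:,-60:]=0; print('pocket',rect(p,.625,-.266))
for f,x,y in [('w2',.441,.018),('w2',.433,-.098),('w3',.433,-.098),('w3',.44,-.216),('w4',.44,-.216)]:
    tile(f,.045,x,y,.075)
cv2.imwrite('pics/tiles.png',np.vstack([np.hstack(tiles[:3]),np.hstack(tiles[3:6]),np.hstack(tiles[6:9])])if len(tiles)>=9 else 0)
E
```

```text
rib [(np.float64(0.0), 0.909), (np.float64(0.002), 0.908), (np.float64(-0.002), 0.906)]
can_white [(np.float64(0.066), 0.443), (np.float64(0.064), 0.44), (np.float64(0.068), 0.436)]
can_green [(np.float64(0.064), 0.582), (np.float64(0.062), 0.578), (np.float64(0.066), 0.576)]
c1 [(np.float64(0.012), 0.993), (np.float64(0.01), 0.993), (np.float64(0.008), 0.993)]
c2 [(np.float64(0.046), 0.997), (np.float64(0.044), 0.997), (np.float64(0.048), 0.997)]
c3 [(np.float64(0.044), 0.992), (np.float64(0.046), 0.992), (np.float64(0.048), 0.992)]
holder [(np.float64(0.012), 0.973), (np.float64(0.01), 0.973), (np.float64(0.008), 0.968)]
mat [(np.float64(-0.01), 0.908), (np.float64(-0.008), 0.904), (np.float64(-0.006), 0.901)]
plate w0 60 (0.5748414840698243, 0.4091247711181641, 82.43787384033203, 108.08439636230469, 84.42780303955078)
plate w0 150 (0.5771770401000977, 0.40930809020996095, 77.58101654052734, 108.18138122558595, 84.25133514404297)
plate w0 190 (0.5775007781982422, 0.4089920349121094, 75.16497802734375, 105.78001403808594, 84.47245788574219)
plate w1 60 (0.5584131164550782, 0.4059737548828125, 47.672821044921875, 110.93157196044923, 78.89299774169922)
plate w1 150 (0.5606204376220704, 0.4067590484619141, 43.725975036621094, 107.35675048828125, 84.32258605957031)Traceback (most recent call last):
  File "<stdin>", line 21, in <module>
  File "<stdin>", line 3, in rect
ValueError: max() iterable argument is empty
```

```bash
cat >> h.py <<'E'
def rect(mask,x1,y1,s=.0005):
    c=max(cv2.findContours(mask.astype(np.uint8),cv2.RETR_EXTERNAL,cv2.CHAIN_APPROX_NONE)[0],key=cv2.contourArea)
    (u,v),(w,h),a=cv2.minAreaRect(cv2.convexHull(c)); a=-a  # world yaw: image col=-y,row=-x, both flipped
    if w<h: w,h,a=h,w,a+90   # long side
    a=(a+90)%180-90          # long-axis yaw relative to world y
    return np.round([x1-v*s,y1-u*s,w*s*1e3,h*s*1e3,a],4)
E
python3 - <<'E'
from h import *
tiles=[]
def tile(f,h,x,y,r=.1):
    t=rectify(*load(f),h,x-r,x+r,y-r,y+r); tiles.append(cv2.resize(t,(260,260),interpolation=cv2.INTER_AREA)); return t
t=tile('w0',.014,.576,.41); hsv=cv2.cvtColor(t,cv2.COLOR_BGR2HSV)
print('plate',rect((hsv[...,0]<16)&(hsv[...,1]>170)&(hsv[...,2]>150),.676,.51))
for f in('w3','w4'):
    t=tile(f,.02,.525,-.366); g=cv2.cvtColor(t,cv2.COLOR_BGR2GRAY); print('holder',f,rect(g<100,.625,-.266))
    p=rectify(*load(f),.008,.425,.625,-.466,-.266); g=cv2.cvtColor(p,cv2.COLOR_BGR2GRAY); print(np.percentile(g[180:220,180:220],50))
    p=np.uint8(g>110); n,l=cv2.connectedComponents(p); print('pocket',rect(l==l[200,200],.625,-.266))
for f,x,y in [('w2',.441,.018),('w3',.441,.018),('w2',.433,-.098),('w3',.433,-.098),('w3',.44,-.216),('w4',.44,-.216)]:
    t=tile(f,.045,x,y,.075); hsv=cv2.cvtColor(t,cv2.COLOR_BGR2HSV)
    white=np.uint8((hsv[...,1]<60)&(hsv[...,2]>120)); n,l=cv2.connectedComponents(white); 
    c=l[150,150]; print('tape',f,x,y,c,rect(l==c,x+.075,y+.075) if c else None)
for f in('w1','w2'):
    t=rectify(*load(f),0,.5,.68,-.15,.35,.001); cv2.imwrite(f'pics/mat_{f}.png',t)
    g=cv2.cvtColor(t,cv2.COLOR_BGR2GRAY); print(g[60,200:260].mean())
cv2.imwrite('pics/tiles.png',np.vstack([np.hstack(tiles[:3]),np.hstack(tiles[3:6]),np.hstack(tiles[6:9])]))
E
```

```text
plate [  0.5772   0.4093 108.1814  77.581    5.7487]
holder w3 [  0.5423  -0.3606 171.5002 156.8475 -83.9458]
146.0
pocket [  0.5266  -0.3678 109.7672  78.9154   6.2371]
holder w4 [  0.521   -0.3668 149.5806 129.9709   6.0315]
149.0
pocket [  0.5265  -0.366  113.2953  78.4254   6.2635]
tape w2 0.441 0.018 2 [ 0.4423  0.0148 95.2251 18.3087 -5.7106]
tape w3 0.441 0.018 2 [ 0.4422  0.0144 96.7152 18.4339 -5.7626]
tape w2 0.433 -0.098 4 [ 0.4331 -0.0995 97.2074 18.3519 -6.2156]
tape w3 0.433 -0.098 3 [ 0.433  -0.0998 96.9016 18.4907 -6.4074]
tape w3 0.44 -0.216 2 [ 0.4425 -0.2173 95.3036 18.364  -5.5722]
tape w4 0.44 -0.216 3 [ 0.4424 -0.2173 96.8193 18.4177 -5.6307]
92.63333333333334
95.68333333333334
```

View pics/tiles.png

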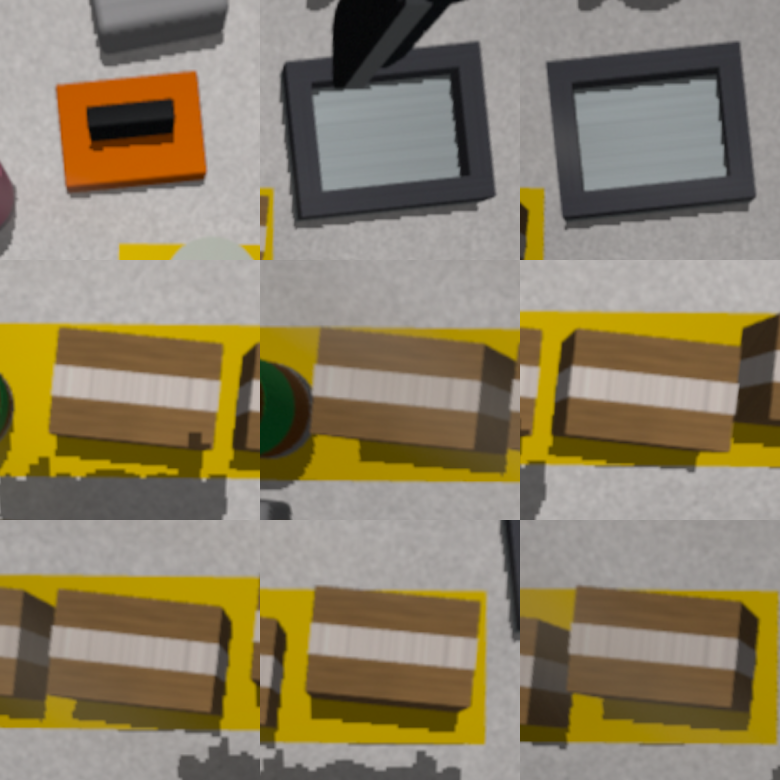

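The tiles show the plate, holder and carton tops rectified cleanly. Plate yaw is about +5.7°, holder about +6.2°, cartons about -5.7°. The rim hides part of the pocket floor, so I'll look from straight above the holder, mat and plate.

```bash
python3 - <<'E'
from h import *
for n,(x,y,z) in {'nh':(.595,-.366,.22),'nm':(.655,.09,.30),'np':(.635,.405,.22)}.items():
    try: move_to([x,y,z],R0)
    except Unreachable as e: print(n,e); continue
    dwell(.25); look(n)
print(read_state()['t'])
im,m=load('nh'); a=rectify(im,m,.02,.425,.625,-.466,-.266,.0005)
g=cv2.cvtColor(a,cv2.COLOR_BGR2GRAY)
print('outer',rect(g<100,.625,-.266)); n,l=cv2.connectedComponents(np.uint8(g>110)); print('inner',rect(l==l[200,200],.625,-.266))
im,m=load('np'); p=rectify(im,m,.014,.476,.676,.31,.51); hsv=cv2.cvtColor(p,cv2.COLOR_BGR2HSV)
for v in(60,120,170): print('plate',rect((hsv[...,0]<16)&(hsv[...,1]>170)&(hsv[...,2]>v),.676,.51))
im,m=load('nm'); q=rectify(im,m,0,.5,.77,-.16,.34,.001)
# lids
b=rectify(im,m,.13,.6,.78,-.16,.34,.001); cv2.imwrite('pics/t4.png',np.vstack([np.hstack([a,p]),np.zeros((10,800,3),np.uint8),np.pad(q,((0,0),(0,300),(0,0)))[:, :800]])[:600])
hsv=cv2.cvtColor(b,cv2.COLOR_BGR2HSV)
for n,lo,hi in(('green',40,85),('blue',100,130)):
    k=np.uint8((hsv[...,0]>lo)&(hsv[...,0]<hi)&(hsv[...,1]>120)); c=max(cv2.findContours(k,0,1)[0],key=cv2.contourArea)
    (u,v),r=cv2.minEnclosingCircle(c); print(n,.78-v*.001,.34-u*.001,r)
E
```

```text
13.85
outer [  0.5093  -0.3562 180.5    167.5      0.    ]
inner [  0.5095  -0.3565 181.     168.       0.    ]
plate [  0.5778   0.4092 108.1072  78.476    5.7583]
plate [  0.5912   0.4106 108.2202  51.71     5.5275]
plate [  0.5917   0.4107 108.2202  50.6665   5.5275]
green 0.6910215911865235 -0.050662780761718706 37.46204376220703
blue 0.686 0.23150000000000004 37.61990737915039
```

View pics/t4.png

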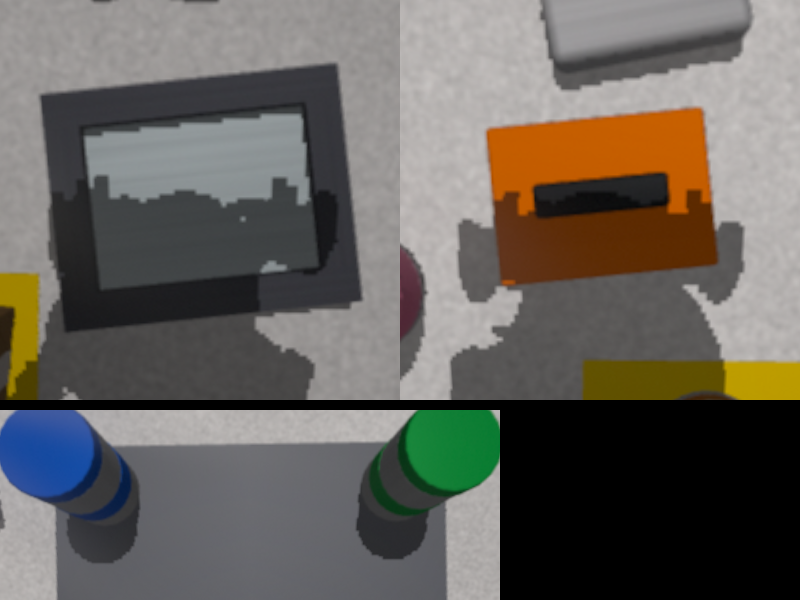

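The nadir view gives the holder's outer corners at (41,96), (336,64), (361,299), (65,331), so its centre is (0.526,-0.366) and yaw about 6.1°. The plate is at (0.578,0.409), yaw 5.75°. The mat spans columns 57 to 446 and is yawed about +0.8°. I'll grasp the plate now and hover it over the holder.

```bash
python3 - <<'E'
from h import *
R=Rz(95.75); p=np.array([.5778,.4092])
set_gripper(.05,60)
print(inverse_kinematics([*p,.1],R), inverse_kinematics([.526,-.366,.1],Rz(96.1)))
move_to([*p,.13],R); movel([*p,.016],.1)
set_gripper(.0,60); s=read_state(); print(s['grip_width'],s['grasp_force'],s['tcp_pos'],s['wrist_force'],s['t'])
movel([*p,.25],.2); s=read_state(); print(s['grip_width'],s['wrist_force'])
move_to([.526,-.3664,.25],Rz(96.1)); movel([.526,-.3664,.06],.15); dwell(.3)
look('hov'); snap('top','hov_top.png'); print(read_state()['t'])
E
```

```text
[  29.1116   45.2232   63.5086   -0.       71.2683 -156.6384] [-41.6782  38.3677  77.2906  -0.      64.3417 132.2218]
0.014329544475179878 61.50122880935669 [0.5782 0.4094 0.0168] [-0.0821 -0.0863  4.4352] 17.4417
0.01459890248823962 [-0.7885  0.2541 -2.7087]
24.7333
```

View pics/hov.png

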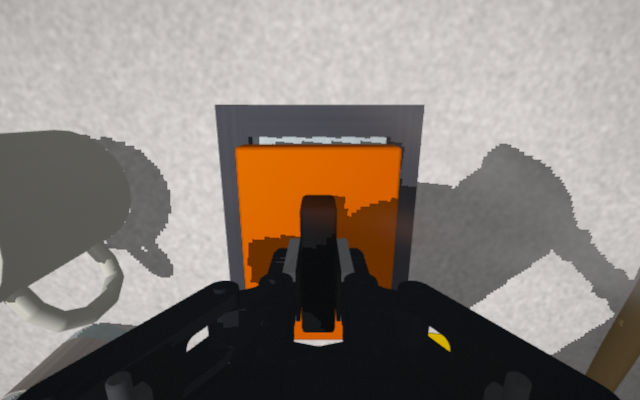

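The hover view shows the holder's outer edge corners at (216,106) and (424,105), and the plate's end corners at (236,147) and (402,147). I'll compare the two in the holder frame.

```bash
python3 - <<'E'
from h import *
s=read_state(); print(s['tcp_pos'])
im,m=load('hov')
g=cv2.cvtColor(im,cv2.COLOR_BGR2GRAY).astype(int); hsv=cv2.cvtColor(im,cv2.COLOR_BGR2HSV)
om=(hsv[...,0]<16)&(hsv[...,1]>170)
def back(p,h):
    c,d=ray(m,p); return (c+d*(h-c[2])/d[2])[:2]
a=np.radians(6.1); ax=np.array([np.cos(a),np.sin(a)]); ay=np.array([-np.sin(a),np.cos(a)]); c0=np.array([.526,-.3664])
loc=lambda p,h:1e3*np.array([(back(p,h)-c0)@ax,(back(p,h)-c0)@ay])
# subpixel edges along rows / cols
def edge(line):  # position of max |grad|
    d=np.abs(np.diff(line)); i=int(d.argmax()); return i+.5
for r in (150,165,180,195):
    xs=np.where(om[r])[0]; l,rr=xs.min()-.5,xs.max()+.5
    L=200+edge(g[r,200:int(l)-4]); 
    print(r,'plate x',loc((l,r),s['tcp_pos'][2]-.0168+.014)[0],loc((rr,r),s['tcp_pos'][2]-.0168+.014)[0],'holder left',loc((L,r),.02)[0], 'right',loc((rr+3+edge(g[r,int(rr)+3:435]),r),.02)[0])
for c in (250,280,310,340,370,390):
    rs=np.where(om[:,c])[0]; t=rs.min()-.5; T=90+edge(g[90:120,c])+0
    print(c,'plate y',loc((c,t),s['tcp_pos'][2]-.0168+.014)[1],'holder y',loc((c,T),.02)[1])
E
```

```text
[ 0.526  -0.3665  0.0602]
150 plate x 40.317662404015486 -38.50855005814015 holder left 59.979508595819034 right -59.63936984035004
165 plate x 40.37341634449922 -38.57057981383995 holder left 60.17916940921422 right -59.86706079823664
180 plate x 40.430711569350905 -38.63432429448268 holder left 59.774103988854286 right -59.491186310143306
195 plate x 40.489612886182286 -38.69985559831735 holder left 59.97648247033144 right -59.72318305993894
250 plate y -56.34348728144605 holder y -74.7063793433656
280 plate y -55.88495991477931 holder y -74.71206793734241
310 plate y -55.890483863519975 holder y -74.71775601696741
340 plate y -55.896007294993346 holder y -74.72344358231041
370 plate y -55.901530209272025 holder y -74.72913063344109
390 plate y -55.90521186482992 holder y -74.73292171522252
```

```bash
python3 - <<'E'
from h import *
a=np.radians(6.1); ax=np.array([np.cos(a),np.sin(a)]); ay=np.array([-np.sin(a),np.cos(a)])
c=np.array([.526,-.3664])-.0006*ax+.0012*ay
movel([*c,.045],.1); dwell(.2); f0=read_state()['wrist_force']
for z in (.036,.032,.029,.027,.0255):
    movel([*c,z],.05); s=read_state(); f=s['wrist_force']-f0; print(z,s['tcp_pos'],f)
    if abs(f).max()>12: break
E
```

```text
0.036 [ 0.525  -0.365   0.0354] [0.7658 0.4997 0.7877]
0.032 [ 0.5251 -0.3651  0.0317] [0.2101 0.6751 0.8709]
0.029 [ 0.5252 -0.3652  0.0288] [0.4125 0.3866 0.7099]
0.027 [ 0.5252 -0.3652  0.0269] [1.3237 0.5258 0.5562]
0.0255 [ 0.5252 -0.3652  0.0254] [ 0.6046 -0.2105  0.6764]
```

```bash
python3 - <<'E'
from h import *
set_gripper(.05); movel([.5252,-.3652,.2],.2); dwell(.2); look('pl')
im,m=load('pl'); p=rectify(im,m,.02,.426,.626,-.466,-.266); q=rectify(*load('nm'),0,.5,.77,-.16,.34,.001)
w=rectify(*load('w2'),0,.5,.77,-.16,.34,.001)
cv2.imwrite('pics/t5.png',np.hstack([cv2.resize(p,(540,540)),np.zeros((540,5,3),np.uint8)]))
for n,I in(('nm',q),('w2',w),('w1',rectify(*load('w1'),0,.5,.77,-.16,.34,.001))):
    g=cv2.GaussianBlur(cv2.cvtColor(I,cv2.COLOR_BGR2GRAY),(5,5),0).astype(float)
    def fit(pts):
        vx,vy,x0,y0=cv2.fitLine(np.float32(pts),cv2.DIST_HUBER,0,.01,.01).ravel(); return vx,vy,x0,y0
    for nm,r0,r1,sg in(('back',20,55,-1),('front',215,255,1)):
        pts=[]
        for c in range(160,340,4):
            d=np.diff(g[r0:r1,c])*sg; i=d.argmax()
            if d[i]>4: pts.append((.34-.001*(c+.5),.77-.001*(r0+i+1)))
        if len(pts)>10:
            vx,vy,x0,y0=fit(pts); print(n,nm,len(pts),'x at y=.089',y0+(.089-x0)*vy/vx,'yaw',-np.degrees(np.arctan(vy/vx)))
    for nm,c0,c1,sg in(('left',35,80,-1),('right',420,470,1)):
        pts=[]
        for r in range(120,225,3):
            d=np.diff(g[r,c0:c1])*sg; i=d.argmax()
            if d[i]>4: pts.append((.77-.001*(r+.5),.34-.001*(c0+i+1)))
        if len(pts)>10:
            vx,vy,x0,y0=fit(pts); print(n,nm,len(pts),'y at x=.635',y0+(.635-x0)*vy/vx,'yaw',np.degrees(np.arctan(vy/vx)))
for n in('top','wrist'):
    read_camera(n)
print(read_state()['t'])
E
```

```text
nm back 45 x at y=.089 0.7360977 yaw 0.80337423
nm front 45 x at y=.089 0.53492993 yaw 0.088810325
nm left 35 y at x=.635 0.2839602 yaw 0.83211344
nm right 35 y at x=.635 -0.106101066 yaw 0.8688317
w2 back 40 x at y=.089 0.7358309 yaw 0.84206736
w2 front 45 x at y=.089 0.53584474 yaw 0.8358439
w2 left 35 y at x=.635 0.28391278 yaw 0.7460246
w2 right 35 y at x=.635 -0.104796976 yaw 1.8206637
w1 back 27 x at y=.089 0.73609096 yaw 1.5129676
w1 front 45 x at y=.089 0.53580594 yaw 0.79989773
w1 left 35 y at x=.635 0.28396937 yaw 0.77496696
w1 right 35 y at x=.635 -0.10621301 yaw 1.1341923
28.375
```

View pics/t5.png

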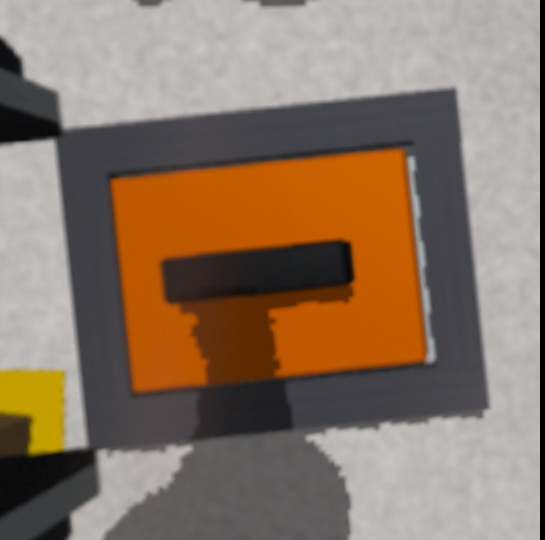

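The plate sits flat and square in the pocket. The mat centre is (0.6359,0.0889) with yaw 0.81°, so the column goes at (0.6909,0.0897). I'll start with the first carton.

```bash
cat >> h.py <<'E'
COL=np.array([.6909,.0897]); MY=.81
def tape(x,y,h=.045,tag=None):
    im,m=look(tag); t=rectify(im,m,h,x-.075,x+.075,y-.075,y+.075)
    hsv=cv2.cvtColor(t,cv2.COLOR_BGR2HSV); n,l=cv2.connectedComponents(np.uint8((hsv[...,1]<60)&(hsv[...,2]>90)))
    best=None
    for c in range(1,n):
        if (l==c).sum()<3000: continue
        r=rect(l==c,x+.075,y+.075)
        if 85<r[2]<102 and 14<r[3]<24: best=r
    return best
def carton(x,y,yaw,k):
    set_gripper(.085,50)
    move_to([x,y,.2],Rz(90+yaw)); dwell(.2)
    r=tape(x,y,tag=f'c{k}'); print('tape',r)
    if r is not None and np.hypot(r[0]-x,r[1]-y)<.03: x,y,yaw=r[0],r[1],r[4]
    R=Rz(90+yaw)
    move_to([x,y,.12],R); movel([x,y,.006],.12)
    set_gripper(.03,50); s=read_state(); print('grip',s['grip_width'],s['grasp_force'],s['wrist_force'])
    movel([x,y,.2],.2); move_to([*COL,.045*k+.08],Rz(90+MY)); dwell(.2); f0=read_state()['wrist_force']
    movel([*COL,.045*k+.012],.1); movel([*COL,.045*k+.0075],.04); s=read_state(); print('place',s['tcp_pos'],s['wrist_force']-f0)
    set_gripper(.085); movel([*COL,.045*k+.15],.2); dwell(.2)
    print('t',read_state()['t'],'after',tape(*COL,h=.045*(k+1),tag=f'd{k}'))
E
python3 - <<'E'
from h import *
carton(.4424,-.2173,-5.6,0)
E
```

```text
tape None
grip 0.06150931489348289 55.13088405132294 [-0.5412 -0.1261  6.136 ]Traceback (most recent call last):
  File "<stdin>", line 2, in <module>
  File "h.py", line 56, in carton
    movel([x,y,.2],.2); move_to([*COL,.045*k+.08],Rz(90+MY)); dwell(.2); f0=read_state()['wrist_force']
                        ~~~~~~~^^^^^^^^^^^^^^^^^^^^^^^^^^^^^
workcell.Unreachable: the arm cannot take that pose within its joint ranges
```

```bash
sed -i 's/Rz(90+yaw)/Rz(yaw-90)/; s/Rz(90+MY)/Rz(MY-90)/' h.py; python3 - <<'E'
import re
s=open('h.py').read()
s=s.replace("    movel([x,y,.2],.2); move_to([*COL","    movel([x,y,.2],.2)\n    putc(k)\ndef putc(k):\n    move_to([*COL,.26],Rz(MY-90)); movel([*COL",1).replace(".045*k+.08],Rz(MY-90))",".045*k+.08],.25)")
s=s.replace("R=Rz(90+yaw)","R=Rz(yaw-90)")
open('h.py','w').write(s)
E
sed -n 44,66p h.py
python3 - <<'E'
from h import *
print(inverse_kinematics([*COL,.26],Rz(MY-90)))
s=read_state();print(s['tcp_pos'],s['grip_width'],s['t'])
putc(0)
E
```

```text
if (l==c).sum()<3000: continue
        r=rect(l==c,x+.075,y+.075)
        if 85<r[2]<102 and 14<r[3]<24: best=r
    return best
def carton(x,y,yaw,k):
    set_gripper(.085,50)
    move_to([x,y,.2],Rz(yaw-90)); dwell(.2)
    r=tape(x,y,tag=f'c{k}'); print('tape',r)
    if r is not None and np.hypot(r[0]-x,r[1]-y)<.03: x,y,yaw=r[0],r[1],r[4]
    R=Rz(yaw-90)
    move_to([x,y,.12],R); movel([x,y,.006],.12)
    set_gripper(.03,50); s=read_state(); print('grip',s['grip_width'],s['grasp_force'],s['wrist_force'])
    movel([x,y,.2],.2)
    putc(k)
def putc(k):
    move_to([*COL,.26],Rz(MY-90)); movel([*COL,.045*k+.08],.25); dwell(.2); f0=read_state()['wrist_force']
    movel([*COL,.045*k+.012],.1); movel([*COL,.045*k+.0075],.04); s=read_state(); print('place',s['tcp_pos'],s['wrist_force']-f0)
    set_gripper(.085); movel([*COL,.045*k+.15],.2); dwell(.2)
    print('t',read_state()['t'],'after',tape(*COL,h=.045*(k+1),tag=f'd{k}'))
[ 1.1017 38.1928 51.9189 -0.     89.8883  0.2917]
[ 0.4417 -0.2169  0.1988] 0.061493513759904535 32.7583
place [0.6909 0.0897 0.0076] [-0.2393 -0.5742 -0.1752]
t 38.5833 after None
```

```bash
python3 - <<'E'
from h import *
im,m=load('d0'); t=rectify(im,m,.045,COL[0]-.1,COL[0]+.1,COL[1]-.1,COL[1]+.1)
cv2.imwrite('pics/t6.png',np.hstack([cv2.resize(im,(480,300)),cv2.resize(t,(300,300))]))
E
```

```text
(no output)
```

View pics/t6.png

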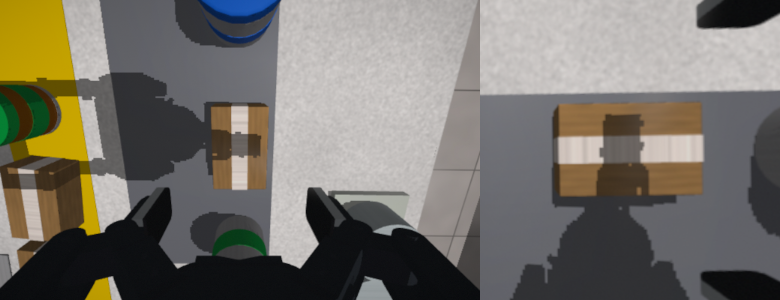

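The first carton is on its mark within about 0.5 mm. The gripper's shadow broke the tape segmentation. I'll carry on with the other two.

```bash
python3 - <<'E'
from h import *
carton(.433,-.0997,-6.3,1)
carton(.4422,.0146,-5.74,2)
for n in('can_blue','can_green','can_white'):
    read_camera('top'); print(n,[(np.round(d['location'],3),round(d['score'],2)) for d in place_of('top',n)[:4]])
ims=[]
for k in(1,2):
    t=rectify(*load(f'd{k}'),.045*(k+1),COL[0]-.1,COL[0]+.1,COL[1]-.1,COL[1]+.1); ims.append(t)
cv2.imwrite('pics/t7.png',np.hstack(ims))
E
```

```text
tape None
grip 0.06167620959965807 54.44620192050934 [-0.4416 -0.4672  6.4541]
place [0.6909 0.0897 0.0526] [0.6036 0.2936 0.3105]
t 47.9583 after None
tape [ 0.4424  0.0158 96.9158 18.3646 -5.7781]
grip 0.06114611899848047 54.59960639476776 [-0.1555 -0.3177  5.7741]
place [0.6909 0.0897 0.0976] [ 0.9068 -0.8329 -0.2283]
t 56.7333 after [ 0.6918  0.0889 97.6435 19.0046  0.6903]
can_blue []
can_green [(array([ 0.293, -0.232, -0.001]), 0.35)]
can_white [(array([ 0.419,  0.384, -0.003]), 0.97), (array([ 0.528,  0.533, -0.001]), 0.91), (array([ 0.431,  0.537, -0.001]), 0.85)]
```

View pics/t7.png

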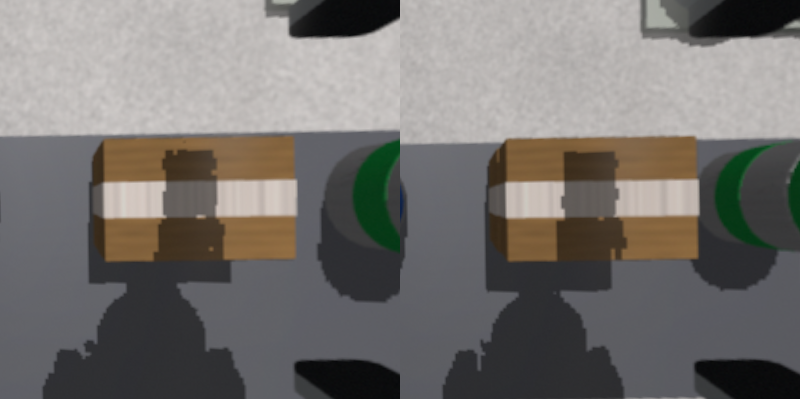

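The column stacks squarely: edges at 104–295 and 106–297 in the two levels. The white can has been knocked to about (0.419,0.384), so I'll re-measure both cans from above.

```bash
cat >> h.py <<'E'
def lid(x,y,tag,h=.07):
    move_to([x+.06,y,.22],R0); dwell(.2); im,m=look(tag)
    t=rectify(im,m,h,x-.06,x+.06,y-.06,y+.06); g=cv2.medianBlur(cv2.cvtColor(t,cv2.COLOR_BGR2GRAY),5)
    c=cv2.HoughCircles(g,cv2.HOUGH_GRADIENT_ALT,1,30,param1=80,param2=.5,minRadius=50,maxRadius=72)
    c=[] if c is None else c[0]; cv2.imwrite(f'pics/{tag}_t.png',t)
    return [(round(float(x+.06-v*.0005),4),round(float(y+.06-u*.0005),4),float(r)*.5) for u,v,r in c],t
E
python3 - <<'E'
from h import *
a,t1=lid(.436,.126,'lg'); print('green',a)
print([(np.round(d['location'],4),round(d['score'],2)) for d in place_of('wrist','can_green')[:2]])
b,t2=lid(.419,.384,'lw'); print('white',b)
print([(np.round(d['location'],4),round(d['score'],2)) for d in place_of('wrist','can_white')[:3]])
print(read_state()['t'])
cv2.imwrite('pics/t8.png',cv2.resize(np.hstack([t1,t2]),(800,400)))
E
```

```text
green [(0.437, 0.126, 30.97730827331543)]
[(array([0.4357, 0.1242, 0.0019]), 0.82), (array([0.3563, 0.1133, 0.0025]), 0.53)]
white [(0.421, 0.3835, 31.717382431030273)]
[(array([0.5306, 0.5304, 0.0022]), 0.96), (array([0.4228, 0.3832, 0.001 ]), 0.94), (array([ 0.4347,  0.535 , -0.0015]), 0.65)]
60.0167
```

View pics/t8.png

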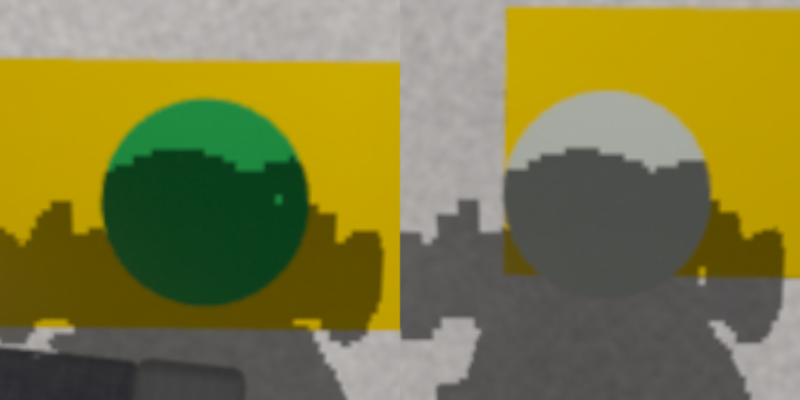

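Both lids show clearly. Green spans 102–308 by 98–305, giving (0.4355,0.1245). White spans 104–310 by 91–298, giving (0.4207,0.3819). I'll place the green can first.

```bash
cat >> h.py <<'E'
def can(p,q,deg,tag):
    p,q=np.array(p),np.array(q); set_gripper(.085,50)
    move_to([*p,.14],Rz(deg)); movel([*p,.014],.1); set_gripper(.03,50)
    s=read_state(); print('grip',s['grip_width'],s['grasp_force']); movel([*p,.23],.2)
    move_to([*q,.23],Rz(deg)); movel([*q,.035],.12); dwell(.1); f0=read_state()['wrist_force']; movel([*q,.0155],.04)
    s=read_state(); print('place',s['tcp_pos'],s['wrist_force']-f0)
    set_gripper(.085); movel([*q,.2],.2)
    c,_=lid(*q,tag); print(tag,c,'t',read_state()['t'])
def t_lid(tag,q,h=.07):
    return rectify(*load(tag),h,q[0]-.1,q[0]+.1,q[1]-.1,q[1]+.1)
E
python3 - <<'E'
from h import *
can([.4355,.1245],[.5870,-.0568],.81,'pg')
im,m=load('pg'); 
cv2.imwrite('pics/t9.png',np.hstack([t_lid('pg',(.587,-.0568)),t_lid('pg',(.587,-.0568),0)]))
read_camera('top'); print([(np.round(d['location'],4),round(d['score'],2)) for d in place_of('top','can_white')[:3]])
E
```

```text
grip 0.06096845233823994 49.649968980811536
place [ 0.5869 -0.0568  0.0151] [-1.2844  1.0439 -0.6348]
pg [] t 69.7917
[(array([ 0.4308,  0.5366, -0.0023]), 0.81), (array([ 0.4194,  0.3815, -0.003 ]), 0.77), (array([0.5296, 0.5326, 0.0001]), 0.72)]
```

View pics/t9.png

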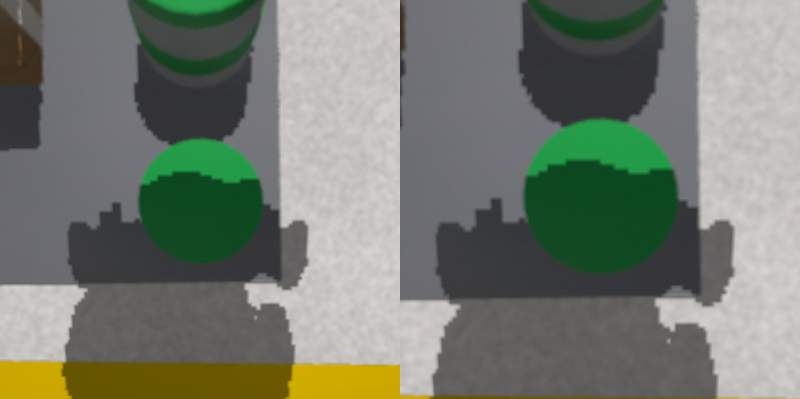

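The green can is centred within 0.5 mm: lid 139–263 by 138–263 around (200,200), with the canister foot where expected. Now the white can.

```bash
python3 - <<'E'
from h import *
can([.4207,.3819],[.3958,-.3800],6.1,'pw')
t=t_lid('pw',(.3958,-.38)); u=rectify(*load('pw'),.02,.3958-.05,.3958+.15,-.48,-.28)
read_camera('top'); a=snap('top','topf.png')
print([(np.round(d['location'],4),round(d['score'],2)) for d in place_of('top','can_white')[:3]],[(np.round(d['location'],4),round(d['score'],2)) for d in place_of('top','can_green')[:1]])
cv2.imwrite('pics/t10.png',np.vstack([np.hstack([t,u])[:400],cv2.resize(a[50:330,100:540],(0,0),fx=.7,fy=.7)[:200] if 0 else np.pad(cv2.resize(a[80:300,130:530],(364,200)),((0,0),(0,436),(0,0)))]))
E
```

```text
grip 0.060908741667499336 50.387059450149536
place [ 0.3957 -0.3799  0.0151] [ 1.0742  0.0716 -0.0497]
pw [] t 82.1667
[(array([ 0.3941, -0.3785,  0.0016]), 0.9), (array([ 0.5292,  0.5307, -0.0029]), 0.85), (array([0.4311, 0.5336, 0.0004]), 0.77)] [(array([ 0.5859, -0.054 , -0.0014]), 0.84)]Traceback (most recent call last):
  File "<stdin>", line 6, in <module>
    return _nx.concatenate(arrs, 1, dtype=dtype, casting=casting)
           ~~~~~~~~~~~~~~~^^^^^^^^^^^^^^^^^^^^^^^^^^^^^^^^^^^^^^^
ValueError: all the input array dimensions except for the concatenation axis must match exactly, but along dimension 0, the array at index 0 has size 400 and the array at index 1 has size 399
```

```bash
python3 - <<'E'
from h import *
move_to([.42,.1,.35],R0)
a=snap('top','topf.png')
t=t_lid('pw',(.3958,-.38)); u=rectify(*load('pw'),.02,.3958-.05,.3958+.15,-.48,-.28)[:399]
cv2.imwrite('pics/t10.png',np.vstack([np.hstack([t[:399],u]),np.pad(cv2.resize(a[80:300,130:530],(364,200)),((0,0),(0,436),(0,0)))]))
print(read_state()['t'])
E
```

```text
Traceback (most recent call last):
ValueError: all the input array dimensions except for the concatenation axis must match exactly, but along dimension 1, the array at index 0 has size 798 and the array at index 1 has size 800
```

```bash
python3 - <<'E'
from h import *
a=cv2.imread('pics/topf.png')
t=t_lid('pw',(.3958,-.38)); u=rectify(*load('pw'),.02,.3958-.05,.3958+.15,-.48,-.28)
o=np.zeros((600,800,3),np.uint8); o[:t.shape[0],:t.shape[1]]=t; o[:u.shape[0],400:400+u.shape[1]]=u; o[400:,:364]=cv2.resize(a[80:300,130:530],(364,200))
cv2.imwrite('pics/t10.png',o); print(read_state()['t'],u.shape)
E
```

```text
84.225 (399, 399, 3)
```

View pics/t10.png

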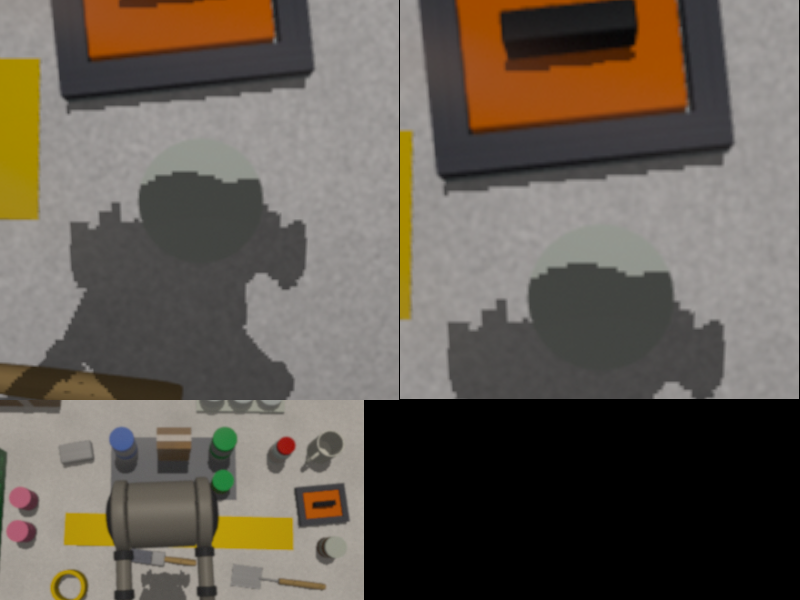

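The white can's lid is centred within 0.5 mm, and the holder's front edge midpoint is where expected. The overview shows the plate seated, the column standing, both cans in place and the bystanders unmoved, so I'll hand in.

```bash
python3 -c "
from h import *
print(finish_job())"
```

```text
the job is handed in; nothing more can be done
None
```

The job is handed in at about 84 s of the 210 s: the plate is seated in the holder, all three cartons are stacked on the mat, and the green and white cans stand in front of their partners (there was no blue can). The white can was knocked aside during the run, so I measured it again before placing it.

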